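Put the yellow model bus into the showcase

ROBOT

A 6-joint arm with a two-finger parallel gripper is mounted at the origin on the work surface. World frame = base frame: x ahead of the robot, y to its left, z up, the work surface at z = 0. Lengths are in m, angles in rad, forces in N, time in s.
With the tool pointing down it reaches from about 0.25 to 0.725 m from the base axis. Payload 4 kg.
Tool frame: the origin (TCP) lies midway between the tips of the shut fingers; the grasp point (between the pads) lies 19 mm behind it (grip_depth is the distance from the TCP to the grasp point, in m); z points along the fingers, y is the direction in which the jaws open and shut (so a half turn about z gives the same grasp; the last joint's range is limited). The gripper opens to 85 mm and grips with 20 to 120 N. Pads are 22 mm wide; open, the fingers measure 114 mm over their backs; the gripper's body (76 mm by 85 mm) begins 54 mm behind the grasp point. The pads swing forward as they close: fully open they stand 13 mm farther back than shut.
Start: joints at [-1.203, 0.241, 0.005, 1.335, 0, 1.571], TCP at [0.18, -0.467, 0.231] pointing down, gripper open.
Joint ranges: [-2.72, 2.72], [-1.05, 1.87], [-1.09, 1.28], [-1.99, 2.15], [-1.42, 1.44], [-3.14, 3.14]. Speed limits (rad/s): [2.79, 2.79, 3.14, 3.14, 3.14, 3.14].

INTERFACE

Orientations are given as a unit quaternion [x, y, z, w].
In Python, from rig import reach, move_l, movej, grip, pause, inverse_kinematics, get_image, calibration, MotionError, sign_off, read_time_s, read_q, read_qd, read_tau, read_ee_pos, read_orientation, read_wrist_force, read_moment, read_finger_gap, grip_depth gives the robot as it stands. The module is installed in compiled form; this text tells all that it offers. Calls block until the motion is done:
- reach(position, orientation): joint-space move of the TCP to a pose.
- move_l(position, v=0.15, attitude=None, stop_force=None): straight line of the TCP; attitude=None keeps the orientation; v is the mean speed in m/s. With stop_force (N) it stops when the force on the tool has changed by that much, and returns True; else False.
- movej(angles): joint-space move.
- grip(opening, strength=None): finger opening in m; strength is the grip in N (None keeps the last); returns when the fingers have stopped.
- pause(seconds).
- inverse_kinematics(position, orientation): joint angles nearest the present ones, or None.
- get_image(name): name is "side" or "top"; returns the picture (480x640x3 uint8, red, green, blue); there is no depth.
- calibration(name): a dict with "vfov" (degrees; the focal length in pixels is half the picture's height over the tangent of half this angle, whatever the lens; pixels are square), "cx", "cy" (the principal point, pixels), "R" (3x3) and "t" (3): a world point X has camera coordinates R X + t. Camera axes: x right, y down, z forward; pixel columns grow to the right and rows downward; lengths in m; the calibration is good to about 2 mm. A picture is of the moment at which its call begins. calibration takes no time and is no camera call.
A pose or a line that the arm cannot do raises MotionError and nothing moves.
- sign_off(): hands the job in, once; it reports no verdict.
Readings, each from a call of its own:
- read_time_s(): time.
- read_q(): joint angles.
- read_qd(): joint speeds.
- read_tau(): joint torques, N m.
- read_ee_pos(): TCP position.
- read_orientation(): TCP orientation.
- read_wrist_force(): force on the tool from outside, world axes, zero at the start.
- read_moment(): the same for the moment, N m.
- read_finger_gap(): finger opening in m.
Only numpy, scipy, OpenCV 4.12 (cv2) and the standard library are available. Lean on these libraries where they do the work, as an engineer would, in place of code of your own. Each camera call takes 0.05 s, during which the arm holds its last target.

TASK

Swing the clear door of the low showcase wide open by its handle, at least square to the case, and leave it open. Then put the yellow model bus, nose first, into the empty bay with the green card, fully home inside the case, straight and side by side in line with its two neighbours. Keep the bus upright and do not disturb the models already parked, the orange car or the cardboard box.

Things in the scene. Friction and masses are not known exactly. Their poses are not given: they have to be found in the camera images.
- case: Low fixed showcase, 170 deep (x), 220 wide (y), 83 mm high; 5 mm white walls, clear roof (76 mm clear below), no floor: models stand and slide in on the table itself, no step. Origin: centre of footprint, on the table. +x runs from the open front (mouth x=-0.085) to the back wall (inner face x=0.080); side walls' inner faces y=+-0.105. Three bays centred at x=0, y=-0.062, 0, 0.062.
- door (a joint): Front door angle, rad: 0 shut, 1.57 square to the case, stop at 1.8; starts 0 to 0.15. Clear panel 218 wide, 73 high (3 to 76 mm above the table), 6 mm thick; blue frame 1 mm proud of both faces. Upright hinge on the case's -y front edge, the one farthest from the robot; opens outward, anticlockwise from above. No latch or spring; friction 0.1 N m, stays where left.
- door_hinge (a point): Point on the door's hinge axis, 41 mm above the table, at x=-0.086, y=-0.109 in the case's frame, in the plane of the panel's inner face. Axes turn with the door: +y along the panel away from the hinge, -x out of the outer face (which lies at x=-0.006); parallel to the case's axes when shut.
- door_handle (a point): Middle of the door's dark steel bar handle, 55 mm above the table: level bar 10 mm thick along the panel, 84 mm long, 45 mm off the panel's outer face, a 10 mm arm at each end. From above, a finger fits between bar and panel (40 x 74 mm clear). Bar middle 165 mm from the hinge. Axes turn with the door: +y away from the hinge, -x outward.
- bus: Yellow model bus, 150 long (x, nose with large dark windscreen at +x), 40 wide (y), 52 mm high, 0.15 to 0.31 kg, loose, on the open table to the robot's right of the case, nose roughly to the case. The wheels do not roll: it slides. Origin: centre of its footprint, on the table. Flat sides from 8 mm above the table up.
- bus_nose (a point): Middle of the bus's front face, 75 mm ahead of its origin and 26 mm above the table.
- bay: Green card 150 x 44 mm, flat on the table inside the case (nothing to bump into), marking the one empty bay, which may be any of the three. Origin: its centre; +x points to the back wall. The bus belongs right over it, nose towards +x.
- coach: Red model coach 150 x 40 x 52 mm, loose, parked nose to the back wall in another bay of the case. Origin: centre of its footprint; +x to its nose.
- lorry: Model lorry with blue cab and white box body, 150 x 40 x 56 mm, loose, parked nose to the back wall in another bay. Origin: centre of its footprint; +x to its nose.
- car: Orange model car, 95 x 40 x 38 mm, loose on the table beyond the bus; leave alone. Origin: centre of its footprint.
- carton: Cardboard box 160 x 75 x 60 mm, loose to the robot's right; leave alone. Origin: centre of its underside.
Not all that is in view belongs to the job. Of the things like the bus, leave any that is turquoise; of the rest the larger one is meant.

How it is judged:
On the way:
1. the door is open square to the case or wider (at least 1.5 rad) before the bus goes in (value of joint door above 1.5 rad and x of bus_nose in the frame of case below -0.085 m), for 0.2 s.
At the end, for the whole second after the job is handed in: The door stands open (at least 1.45 rad), the bus stands at rest on its wheels over the green card, nose to the back wall: within 12 mm along the bay, 10 mm across it and 0.12 rad in direction (value of joint door above 1.45 rad and x of bus in the frame of bay between -0.012 and 0.012 m and y of bus in the frame of bay between -0.01 and 0.01 m and x of bus_nose in the frame of bay above 0.05 m and angle between the x axis of bus and the x axis of bay, either way round below 0.12 rad and angle between bus's own z axis and vertical below 0.1 rad and height (world z) of bus below 0.006 m and linear speed of bus below 0.02 m/s); the robot touches nothing.
It fails at once if a parked model was moved more than 12 mm (distance of any of coach, lorry from where it was at the start of the episode above 0.012 m).
It fails at once if the orange car or the carton was moved more than 20 mm (distance of any of car, carton from where it was at the start of the episode above 0.02 m).
It fails at once if the bus was tipped more than 0.6 rad (angle between bus's own z axis and vertical above 0.6 rad).
It also fails if it takes over 72 s, if anything falls off the work surface, if the arm or the gripper's body presses on something with over 40 N, if the wrist force passes 120 N, or if a joint passes its speed limit or range.

## Working session

There is one attempt and no reset: what is moved stays moved. The work goes in short steps, each a Python script; the robot and the scene stay as the last script left them, time stands still between calls to the robot, and variables do not carry over. Pictures are saved under pics/ and viewed, and the job is handed in when it is done.

```bash
mkdir -p pics
python3 - <<'E'
from rig import *
import cv2
for n in("side","top"):
    cv2.imwrite(f"pics/{n}0.png",get_image(n)[:,:,::-1]); c=calibration(n); print(n,c)
print(read_time_s(),read_ee_pos(),read_orientation(),read_finger_gap(),grip_depth)
E
```

```text
side {'vfov': 56.19089690665211, 'cx': 327.48977258070107, 'cy': 238.72633594745395, 'R': array([[-0.89391187, -0.44756185,  0.02469712],
       [-0.26775789,  0.48898007, -0.83018324],
       [ 0.35948195, -0.7487235 , -0.55694331]]), 't': array([0.43022939, 0.18666748, 0.85672011])}
top {'vfov': 53.67268052079023, 'cx': 318.14761551788376, 'cy': 251.65716458634748, 'R': array([[-0.01384429, -0.99983541,  0.0117257 ],
       [-0.98658823,  0.01175155, -0.16280533],
       [ 0.16264073, -0.01382236, -0.98658853]]), 't': array([-0.0220278 ,  0.48610333,  0.83308848])}
0.1 [ 0.17960112 -0.4660326   0.23049367] [ 9.83132587e-01  1.82891869e-01 -1.66660148e-04 -9.23479279e-04] 0.08557710514469132 0.0187
```

View pics/side0.png

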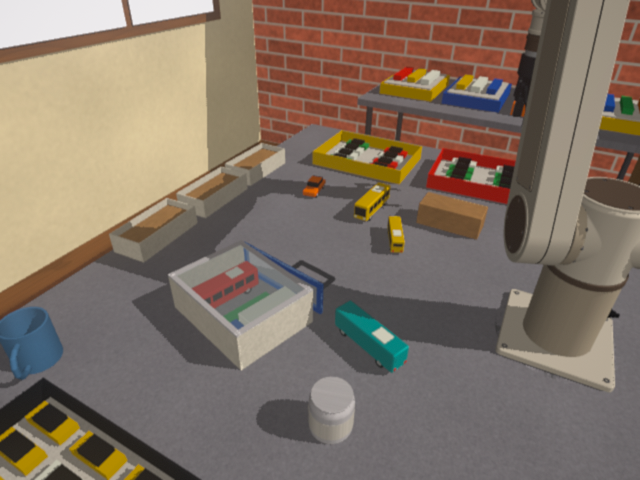

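View pics/top0.png

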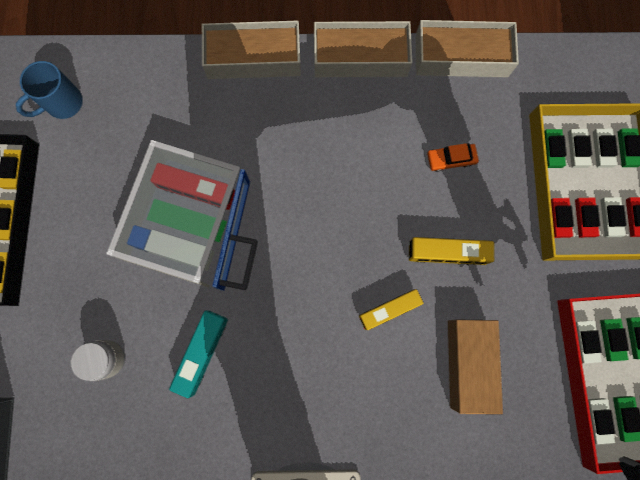

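Run:
```python
import cv2
t=cv2.imread("pics/top0.png");s=cv2.imread("pics/side0.png")
cv2.imwrite("pics/c1.png",cv2.resize(t[125:305,95:265],None,fx=3.3,fy=3.3,interpolation=cv2.INTER_CUBIC))
cv2.imwrite("pics/c2.png",cv2.resize(t[130:340,350:510],None,fx=2.8,fy=2.8,interpolation=cv2.INTER_CUBIC))
cv2.imwrite("pics/c3.png",cv2.resize(s[230:370,160:345],None,fx=4,fy=4,interpolation=cv2.INTER_CUBIC))
cv2.imwrite("pics/c4.png",cv2.resize(s[165:265,290:490],None,fx=4,fy=4,interpolation=cv2.INTER_CUBIC))
```

```text
(no output)
```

View pics/c1.png

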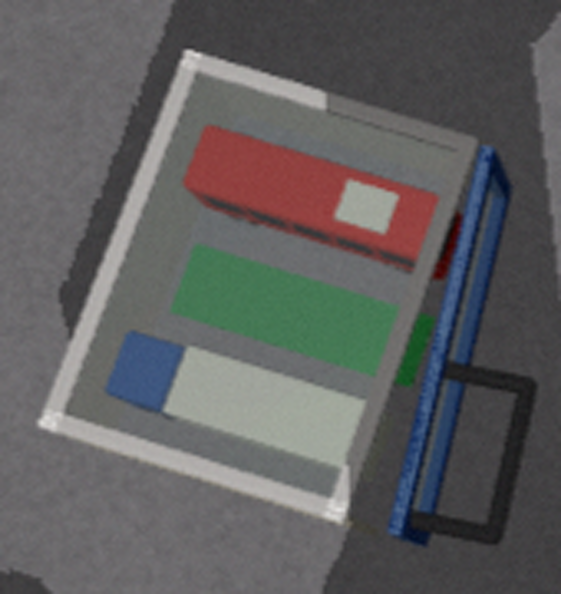

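View pics/c2.png

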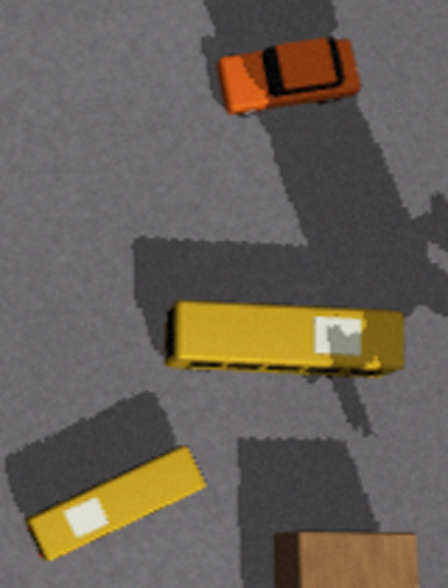

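View pics/c3.png

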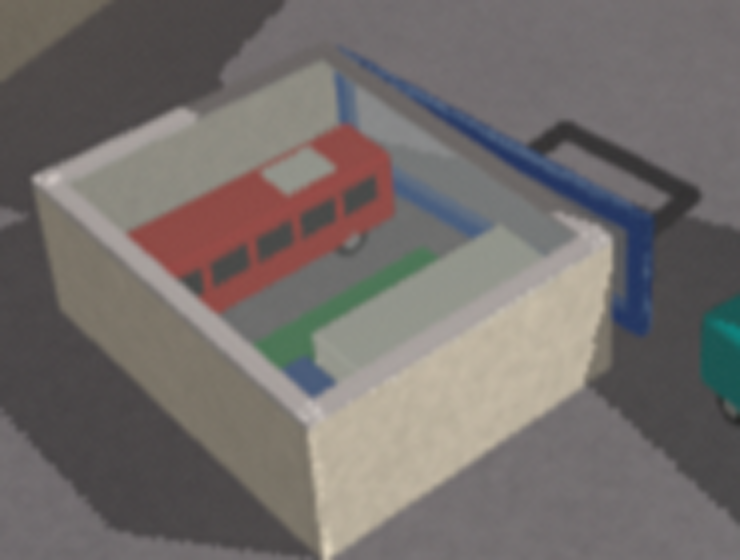

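View pics/c4.png

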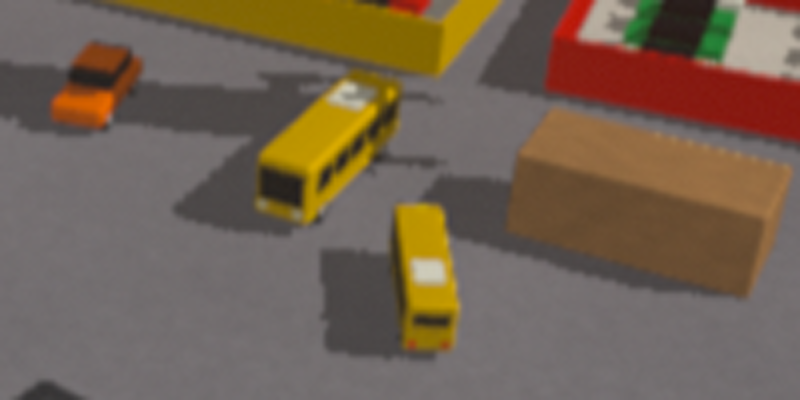

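```bash
cat > h.py <<'E'
from rig import *
import numpy as np, cv2
def P(n):
    c=calibration(n); f=240/np.tan(np.radians(c["vfov"])/2)
    K=np.array([[f,0,c["cx"]],[0,f,c["cy"]],[0,0,1]]); return K@np.c_[c["R"],c["t"]]
PT,PS=P("top"),P("side")
def tri(a,b):
    X=cv2.triangulatePoints(PT,PS,np.array(a,float).reshape(2,1),np.array(b,float).reshape(2,1))[:,0]; return X[:3]/X[3]
def proj(M,X):
    p=M@np.r_[X,1]; return p[:2]/p[2]
def onz(M,uv,z):
    A=M[:,:2]; b=M[:,2]*z+M[:,3]; u=np.array([uv[0],uv[1],1.])
    s=np.linalg.solve(np.c_[A,-u],-b); return np.r_[s[:2],z]
T1=lambda x,y:(95+x/3.3,125+y/3.3)
T2=lambda x,y:(350+x/2.8,130+y/2.8)
S3=lambda x,y:(160+x/4,230+y/4)
S4=lambda x,y:(290+x/4,165+y/4)
def ql(yaw,extra=0):  # tool down with tool y along angle yaw
    from scipy.spatial.transform import Rotation as R
    y=np.array([np.cos(yaw),np.sin(yaw),0]); z=np.array([0,0,-1.]); x=np.cross(y,z)
    return R.from_matrix(np.c_[x,y,z]).as_quat()
E
python3 - <<'E'
from h import *
np.set_printoptions(precision=4,suppress=True)
prs={"case BF":(T1(188,52),S3(40,180)),"case BN":(T1(40,424),S3(315,412)),"case FN":(T1(345,522),S3(608,232)),"case FF":(T1(478,140),S3(325,45)),
"bus noseN":(T2(174,362),S4(316,168)),"bus noseF":(T2(178,302),S4(260,158)),"bus rearF":(T2(403,312),S4(350,72)),"bus rearN":(T2(402,366),S4(400,88)),
"hand free":(T1(497,540),S3(655,228)),"hand free outer":(T1(497,540),S3(697,193)),"hand hinge outer":(T1(533,378),S3(565,125)),
"door top free":(T1(393,535),S3(640,210))}
for k,(a,b) in prs.items():
    X=tri(a,b); print(k,X,"err",proj(PT,X)-a,proj(PS,X)-b, "z.083 top",onz(PT,a,.083)[:2] if 'case' in k else onz(PT,a,.052)[:2])
E
```

```text
case BF [0.6852 0.2704 0.0809] err [0.3637 0.7726] [-0.8417 -0.3929] z.083 top [0.6858 0.2704]
case BN [0.4777 0.3371 0.0861] err [0.3671 0.9135] [-1.1204 -0.3704] z.083 top [0.4798 0.3392]
case FN [0.4263 0.1778 0.0823] err [-0.0418 -0.1154] [0.1242 0.0293] z.083 top [0.426  0.1776]
case FF [0.6342 0.1111 0.0797] err [0.1779 0.4164] [-0.4045 -0.1511] z.083 top [0.6338 0.1109]
bus noseN [ 0.4659 -0.1981  0.0553] err [0.2488 0.7623] [-0.626 -0.11 ] z.083 top [ 0.4677 -0.1985]
bus noseF [ 0.5067 -0.2041  0.0484] err [0.2328 0.6861] [-0.5606 -0.1124] z.083 top [ 0.5073 -0.2029]
bus rearF [ 0.5001 -0.3521  0.0464] err [-0.0254 -0.0784] [0.0589 0.0096] z.083 top [ 0.4989 -0.3499]
bus rearN [ 0.4632 -0.3499  0.0443] err [0.204  0.6556] [-0.4955 -0.071 ] z.083 top [ 0.4633 -0.3466]
hand free [0.4273 0.1082 0.0308] err [-1.4231 -3.8567] [4.0394 0.795 ] z.083 top [0.4183 0.1025]
hand free outer [0.4174 0.1019 0.0551] err [0.1166 0.3385] [-0.3475 -0.0722] z.083 top [0.4183 0.1025]
hand hinge outer [0.5053 0.0828 0.0542] err [0.3494 0.9407] [-0.9327 -0.2514] z.083 top [0.5075 0.0837]
door top free [0.4206 0.1536 0.0797] err [-0.2879 -0.8006] [0.8467 0.1879] z.083 top [0.4217 0.1588]
```

```bash
cat >> h.py <<'E'
from scipy.optimize import least_squares
def fit(obs,x0):
    # obs: (M,uv,local xyz)
    def w(p,l):
        c,s=np.cos(p[2]),np.sin(p[2]); return np.array([p[0]+c*l[0]-s*l[1],p[1]+s*l[0]+c*l[1],l[2]])
    f=lambda p:np.concatenate([proj(M,w(p,l))-uv for M,uv,l in obs])
    r=least_squares(f,x0,loss="soft_l1"); return r.x,f(r.x).reshape(-1,2)
E
python3 - <<'E'
from h import *
np.set_printoptions(precision=4,suppress=True)
C=[(.085,-.11),(.085,.11),(-.085,.11),(-.085,-.11)]
t=[T1(188,52),T1(40,424),T1(345,522),T1(478,140)]; s=[S3(40,180),S3(315,412),S3(608,232),S3(325,45)]
o=[(PT,a,(*c,.083)) for a,c in zip(t,C)]+[(PS,a,(*c,.083)) for a,c in zip(s,C)]
p,e=fit(o,[.55,.22,1.26]); print("case",p,e.round(1).tolist())
g=[(PT,a,(*c,0)) for a,c in zip([T1(195,245),T1(172,313),T1(437,318),T1(410,385)],[(.075,-.022),(.075,.022),(-.075,-.022),(-.075,.022)])]
p2,e=fit(g,[.55,.22,1.26]); print("card",p2,e.round(1).tolist())
p3,e=fit(o+g,[.55,.22,1.26]); print("both",p3)
B=[(.075,-.02),(.075,.02),(-.075,.02),(-.075,-.02)] # -y is far(+x)
t=[T2(178,302),T2(174,362),T2(402,366),T2(403,312)];s=[S4(260,158),S4(316,168),S4(400,88),S4(350,72)]
o=[(PT,a,(*c,.052)) for a,c in zip(t,B)]+[(PS,a,(*c,.052)) for a,c in zip(s,B)]
p,e=fit(o,[.48,-.27,1.55]); print("bus",p,e.round(1).tolist())
c,s=np.cos(p3[2]),np.sin(p3[2]); R=np.array([[c,-s],[s,c]]); print("hinge",p3[:2]+R@[-.086,-.109])
print("IK", [inverse_kinematics([.46,.09,.035],ql(y)) for y in (1.357,-1.785)],[inverse_kinematics([.656,-.064,.035],ql(y)) for y in (2.96,-.18)])
E
```

```text
case [0.5557 0.2242 1.2581] [[-0.4, -0.4], [0.1, 1.5], [0.3, 0.7], [0.8, -0.2], [-1.8, -1.2], [-1.3, 1.8], [1.0, -0.2], [-0.1, -1.8]]
card [0.5567 0.225  1.2613] [[0.2, -0.3], [-0.7, 0.1], [-0.2, -0.4], [0.6, 0.6]]
both [0.5561 0.2245 1.2582]
bus [ 0.4836 -0.2743  1.5282] [[-1.5, 0.3], [0.0, 0.5], [1.0, 1.6], [-0.0, -0.8], [-1.1, -0.7], [-1.0, 0.9], [0.5, -2.1], [-0.1, -1.5]]
hinge [0.6334 0.1091]
IK [array([ 0.1932,  0.3673, -0.3837,  0.8199,  0.    ,  0.407 ]), array([ 0.1932,  0.3673, -0.3837,  0.8199,  0.    , -2.7342])] [array([-0.0973,  0.6865,  0.1816,  1.0659,  0.    , -1.4865]), array([-0.0973,  0.6865,  0.1816,  1.0659,  0.    ,  1.6535])]
```

```bash
cat >> h.py <<'E'
CASE=np.array([.5561,.2245,1.2582]); H=np.array([.6334,.1091]); BUS=np.array([.4836,-.2743,1.5282])
def rot(a): c,s=np.cos(a),np.sin(a); return np.array([[c,-s],[s,c]])
def handle(th,x=-.051,y=.165): return H+rot(CASE[2]+th)@[x,y]
E
python3 - <<'E'
from h import *
for th in (.05,.08,.1,.12,.15):
    print(th,[proj(PT,np.r_[handle(th,-.056,y),.055]).round(1).tolist() for y in (.207,.123)],[proj(PS,np.r_[handle(th,-.056,y),.055]).round(1).tolist() for y in (.207,.123)],proj(PT,np.r_[handle(th,0,.218),.076]).round(1))
print(T1(497,540),T1(533,378),S3(697,193),S3(565,125),T1(393,535))
for th in np.arange(0.1,1.75,.2):
    print(inverse_kinematics([*handle(th),.035],ql(CASE[2]+th)))
E
```

```text
0.05 [[241.9, 288.2], [254.5, 243.3]] [[331.7, 279.9], [301.5, 262.4]] [207.3 285.3]
0.08 [[245.5, 288.1], [256.7, 242.8]] [[333.1, 278.1], [302.1, 261.3]] [211.  286.2]
0.1 [[247.9, 287.9], [258.2, 242.5]] [[333.9, 276.9], [302.5, 260.6]] [213.4 286.7]
0.12 [[250.3, 287.8], [259.6, 242.2]] [[334.7, 275.7], [302.9, 259.9]] [215.9 287.2]
0.15 [[253.9, 287.4], [261.8, 241.6]] [[335.9, 273.9], [303.4, 258.8]] [219.6 287.8]
(245.60606060606062, 288.6363636363636) (256.5151515151515, 239.54545454545456) (334.25, 278.25) (301.25, 261.25) (214.0909090909091, 287.1212121212121)
[ 0.20112795  0.37068652 -0.37813059  0.82197922  0.          0.41372428]
[ 0.12795496  0.37194793 -0.37609661  0.82275179  0.          0.14055129]
[ 0.05869408  0.38808184 -0.34990929  0.8328052   0.         -0.12870959]
[-0.00091059  0.41758945 -0.30121471  0.85199217  0.         -0.38831426]
[-0.04725411  0.45810254 -0.2327668   0.87992699  0.         -0.63465779]
[-0.0790192   0.50700706 -0.14787606  0.91591322  0.         -0.86642288]
[-0.09661364  0.56187987 -0.04994819  0.95896826  0.         -1.08401732]
[-0.10142956  0.6206619   0.05777669  1.00791112  0.         -1.28883324]
[-0.09525501  0.68164259  0.17229086  1.0614446   0.         -1.48265868]
```

Run:
```python
from h import *
th=.085
grip(.032)
reach([*handle(th),.15],ql(CASE[2]+th))
print(read_ee_pos(),read_finger_gap())
print(move_l([*handle(th),.028],v=.1,stop_force=6), read_ee_pos(),read_time_s(),read_wrist_force())
for n in("side","top"): cv2.imwrite(f"pics/{n}1.png",cv2.resize(get_image(n)[130:370,150:390,::-1],None,fx=2.2,fy=2.2))
```

```text
[0.46142529 0.09594675 0.15013944] 0.03186973100722038
True [0.46014317 0.09683925 0.02895257] 4.075 [-1.16628544  0.19020264  4.41454232]
```

View pics/side1.png

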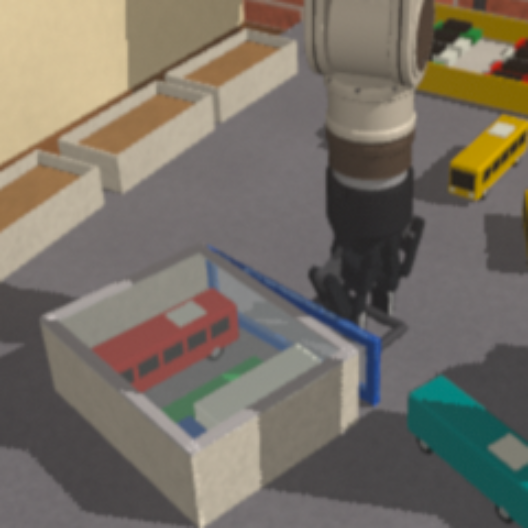

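View pics/top1.png

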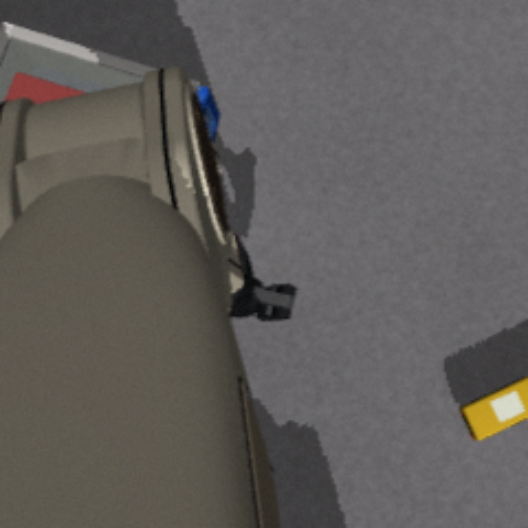

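Run:
```python
from h import *
th=.085
print(read_wrist_force(),read_moment())
move_l([*handle(th),.036],v=.1); pause(.1);print(read_wrist_force(),read_moment())
grip(.018); pause(.1);print(read_finger_gap(),read_wrist_force(),read_moment(),read_time_s())
cv2.imwrite("pics/side2.png",cv2.resize(get_image("side")[200:320,240:380,::-1],None,fx=5,fy=5))
```

```text
[-0.64055948  0.21420112  5.73819749] [0.31916465 0.07630874 0.02495199]
[-0.13975592 -0.07638762  0.06779535] [0.02550642 0.01607918 0.01108536]
0.017986423186334827 [-0.06350543 -0.45098215  0.36662657] [-0.00348717  0.01232855 -0.00470669] 4.9167
```

View pics/side2.png

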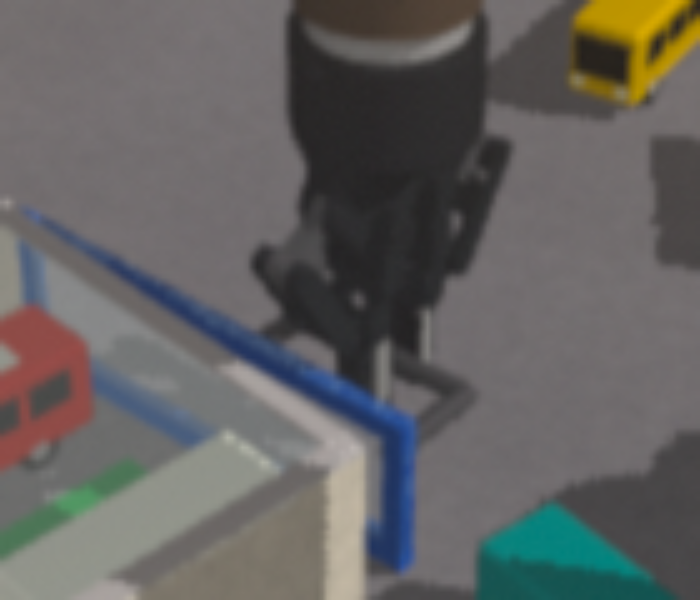

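Run:
```python
from h import *
for th in [.25,.45,.65,.85,1.05,1.25,1.45,1.6,1.7]:
    r=move_l([*handle(th),.038],v=.15,attitude=ql(CASE[2]+th),stop_force=20)
    print(th,r,read_wrist_force().round(2),read_ee_pos().round(4))
    if r: break
print(read_time_s())
cv2.imwrite("pics/side3.png",get_image("side")[:,:,::-1])
```

```text
0.25 False [ 0.25 -0.02 -0.22] [0.4655 0.0684 0.038 ]
0.45 False [ 0.25  0.77 -0.66] [0.4768 0.0365 0.0379]
0.65 False [-1.22  0.28 -0.15] [0.494  0.0072 0.0378]
0.85 False [-0.71 -0.21 -1.11] [ 0.5169 -0.0182  0.0377]
1.05 False [-0.55  0.07 -1.43] [ 0.5444 -0.0386  0.0377]
1.25 False [-0.6   0.14 -0.22] [ 0.5755 -0.0532  0.0377]
1.45 False [-0.88  0.9  -0.33] [ 0.6089 -0.0614  0.0376]
1.6 False [-0.86 -0.    0.14] [ 0.635  -0.0631  0.0378]
1.7 False [-0.55  0.14 -0.44] [ 0.6525 -0.0622  0.0379]
8.2
```

View pics/side3.png

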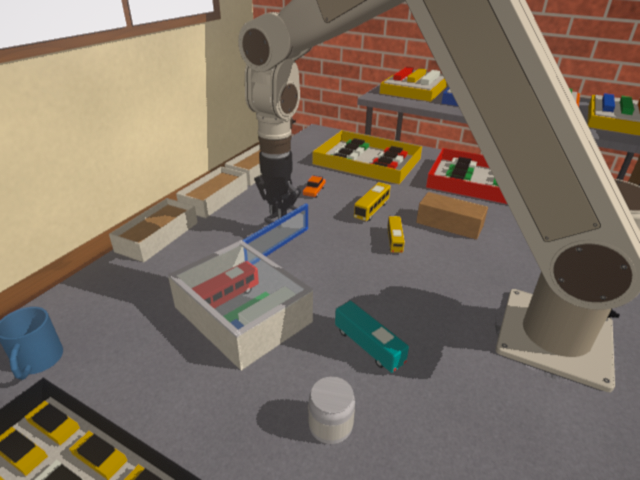

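Run:
```python
from h import *
e=read_ee_pos()
grip(.03)
move_l([e[0],e[1],.16],v=.2)
g=BUS[:2]+rot(BUS[2])@[-.035,0]
reach([*g,.16],ql(BUS[2]+np.pi/2)); grip(.07)
for n in("top","side"):cv2.imwrite(f"pics/{n}4.png",get_image(n)[:,:,::-1])
print(move_l([*g,.022],v=.12,stop_force=8),read_ee_pos(),read_wrist_force(),read_time_s(),read_q())
```

```text
False [ 0.48276554 -0.30968714  0.02284391] [-0.0633057  -0.27641237 -0.23756993] 12.3 [-5.70388404e-01  5.51311230e-01 -1.07144302e-01  9.10620529e-01
  4.15848097e-05 -2.09859799e+00]
```

View pics/top4.png

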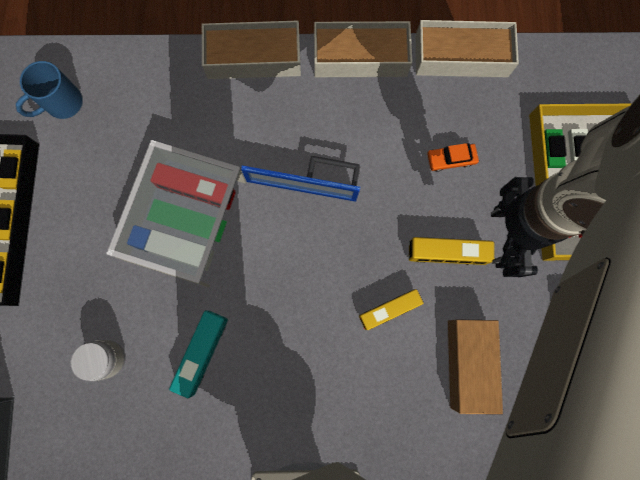

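View pics/side4.png

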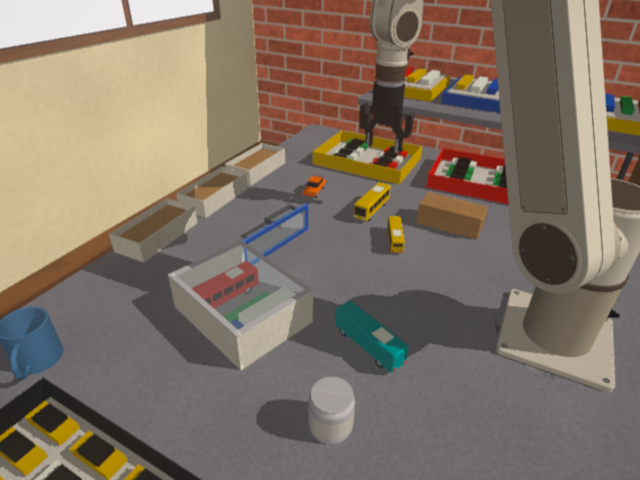

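Run:
```python
from h import *
grip(.0,strength=70); print(read_finger_gap(),read_wrist_force())
e=read_ee_pos()
move_l([e[0],e[1],.10],v=.1); pause(.1); print(read_finger_gap(),read_wrist_force(),read_moment(),read_time_s())
cv2.imwrite("pics/side5.png",cv2.resize(get_image("side")[100:250,290:490,::-1],None,fx=4,fy=4))
```

```text
0.03906863116948549 [ 0.59515915 -0.37499304  3.69989543]
0.03919007069454575 [ 0.70496868 -0.17761489 -1.69806439] [-0.00974652 -0.0127441   0.05118161] 13.7083
```

View pics/side5.png

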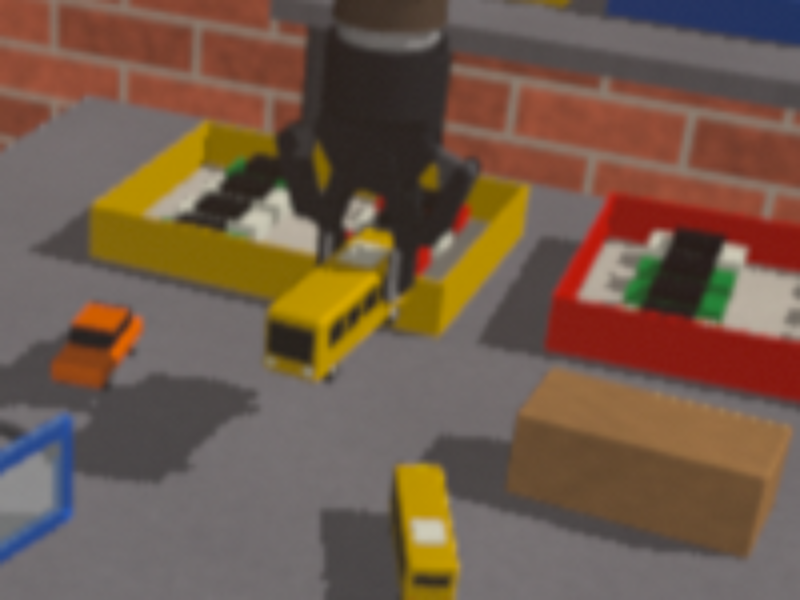

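Run:
```python
from h import *
q=ql(CASE[2]+np.pi/2)
w=lambda x,y=0:CASE[:2]+rot(CASE[2])@[x,y]
move_l([*w(-.215),.10],v=.2,attitude=q)
print(move_l([*w(-.215),.024],v=.08,stop_force=5),read_ee_pos(),read_wrist_force(),read_finger_gap(),read_time_s())
for n in("side","top"):cv2.imwrite(f"pics/{n}6.png",cv2.resize(get_image(n)[140:340,160:400,::-1],None,fx=3.3,fy=3))
```

```text
True [0.48886469 0.01978407 0.02302447] [-0.08340057  0.13373839  6.79417656] 0.03922058964155398 16.5167
```

View pics/side6.png

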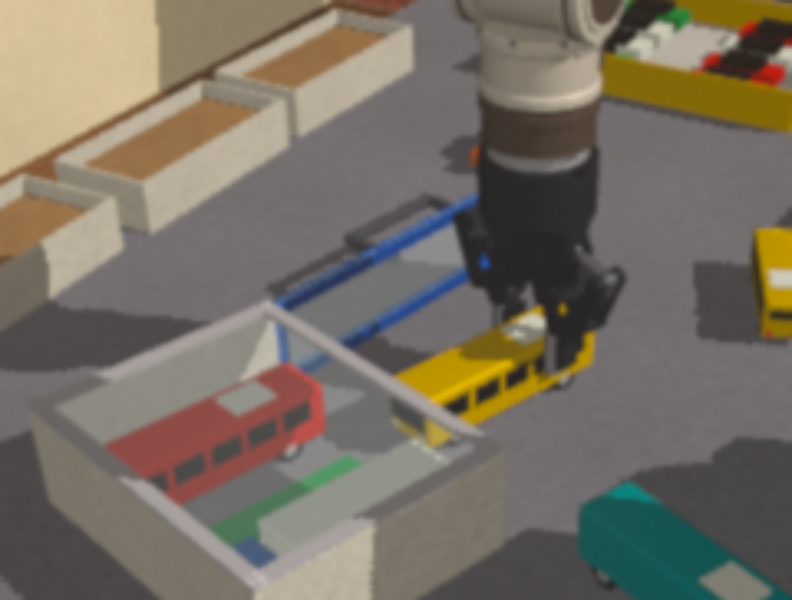

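View pics/top6.png

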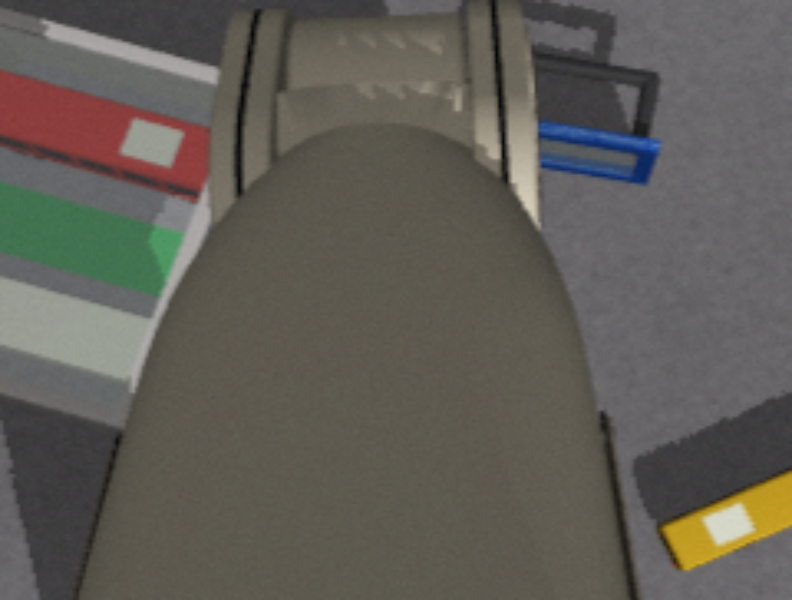

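Run:
```python
from h import *
w=lambda x,y=0:CASE[:2]+rot(CASE[2])@[x,y]
move_l([*w(-.215),.0235],v=.05); print(read_wrist_force())
print(move_l([*w(-.107),.0235],v=.07,stop_force=10),read_ee_pos(),read_wrist_force(),read_moment(),read_time_s())
for n in("side","top"):cv2.imwrite(f"pics/{n}7.png",cv2.resize(get_image(n)[140:340,160:400,::-1],None,fx=3.3,fy=3))
```

```text
[-0.32941932 -0.04529203 -0.84138535]
False [0.52303424 0.1222764  0.02348999] [-0.02323505  0.0414255  -1.41716775] [-0.09417232  0.00345348 -0.00229041] 18.5583
```

View pics/side7.png

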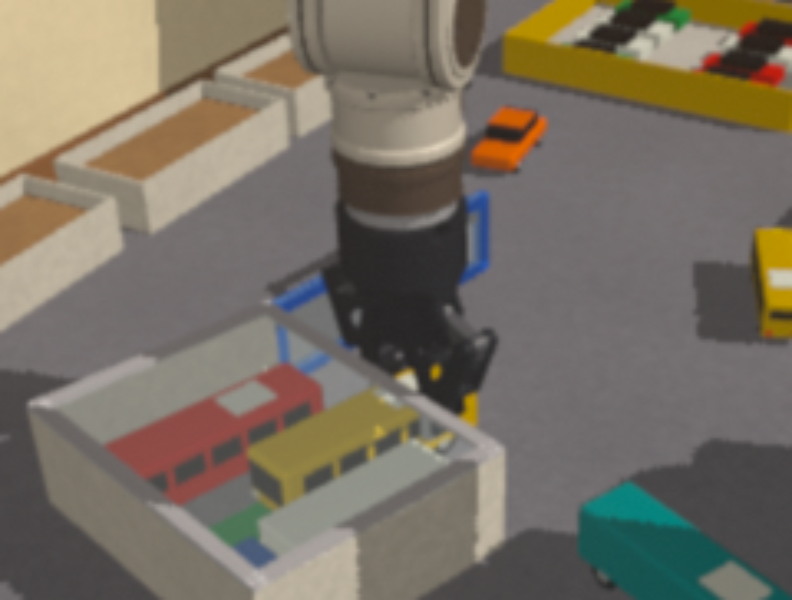

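```bash
cat >> h.py <<'E'
from scipy.spatial.transform import Rotation as Rn
def w(x,y=0): return CASE[:2]+rot(CASE[2])@[x,y]
def qt(th,dy=0):
    a=CASE[2]+dy; xc=np.array([np.cos(a),np.sin(a),0]); z=np.sin(th)*xc-np.cos(th)*np.array([0,0,1.]); y=np.array([-np.sin(a),np.cos(a),0])
    return Rn.from_matrix(np.c_[np.cross(y,z),y,z]).as_quat()
E
python3 - <<'E'
from h import *
grip(.06); print(read_finger_gap())
e=read_ee_pos(); move_l([e[0],e[1],.15],v=.2)
for x,z in((-.23,.12),(-.23,.015),(-.08,.015)): print(inverse_kinematics([*w(x),z],qt(.6)))
grip(.014)
reach([*w(-.23),.13],qt(.6))
for n in("side","top"):cv2.imwrite(f"pics/{n}8.png",cv2.resize(get_image(n)[120:320,100:340,::-1],None,fx=3.3,fy=3))
print(read_time_s())
E
```

```text
0.05979106739147166
[-0.34894359  0.3135948  -0.36058435  0.92147308  0.5995482  -1.61482663]
[-0.34894359  0.47713063 -0.46577619  0.65274542  0.5995482  -1.61482663]
[-0.03066569  0.47638457 -0.47472062  0.43160675  0.57323224 -1.23328166]
21.0417
```

View pics/side8.png

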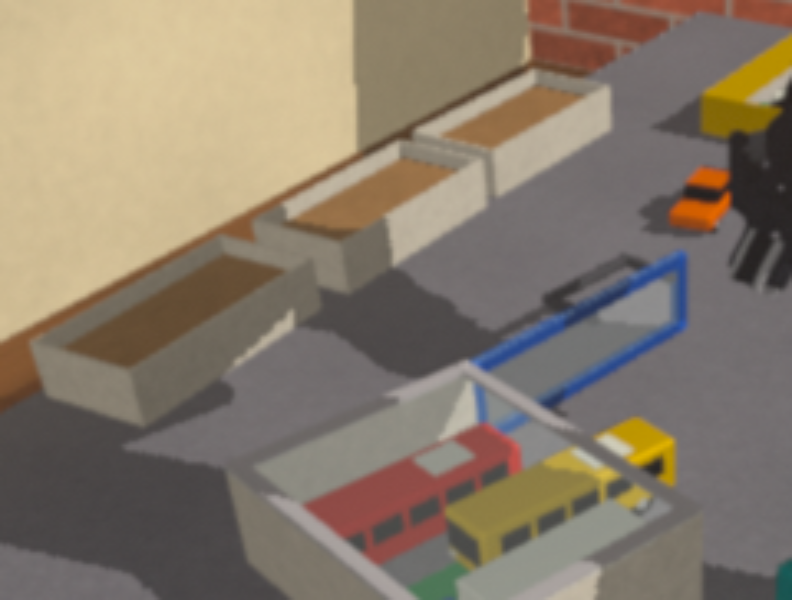

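View pics/top8.png

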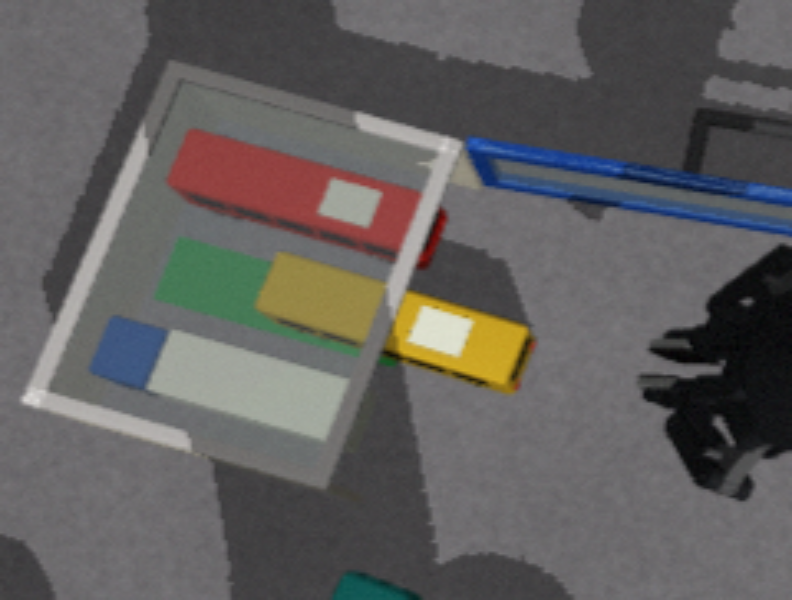

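Run:
```python
from h import *
move_l([*w(-.225),.015],v=.15)
r=move_l([*w(-.12),.015],v=.05,stop_force=1.2)
e=read_ee_pos(); print(r,rot(-CASE[2])@(e[:2]-CASE[:2]),e,read_wrist_force(),read_time_s())
for n in("side","top"):cv2.imwrite(f"pics/{n}9.png",cv2.resize(get_image(n)[120:320,100:340,::-1],None,fx=3.3,fy=3))
```

```text
False [-1.20079309e-01  2.26760216e-05] [0.51915041 0.11024691 0.01499166] [-0.10316568 -0.35614481  0.47232134] 24.2083
```

View pics/top9.png

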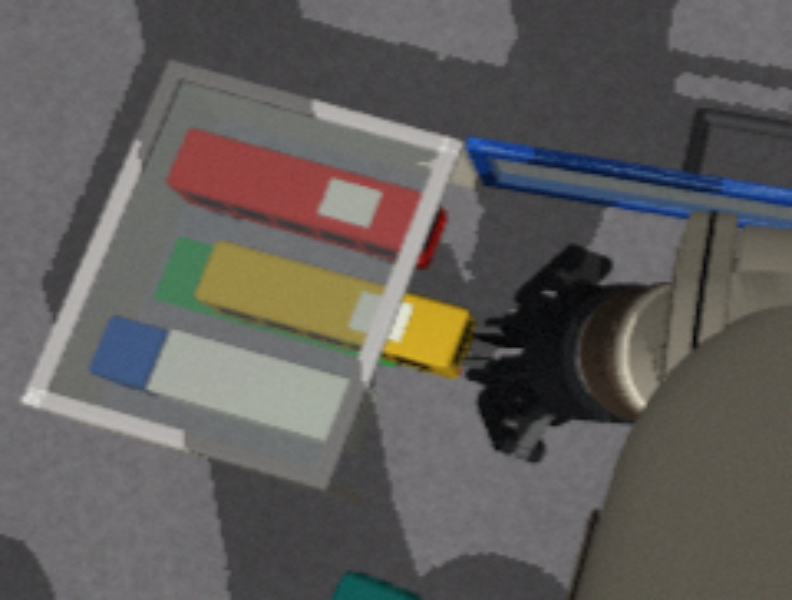

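View pics/side9.png

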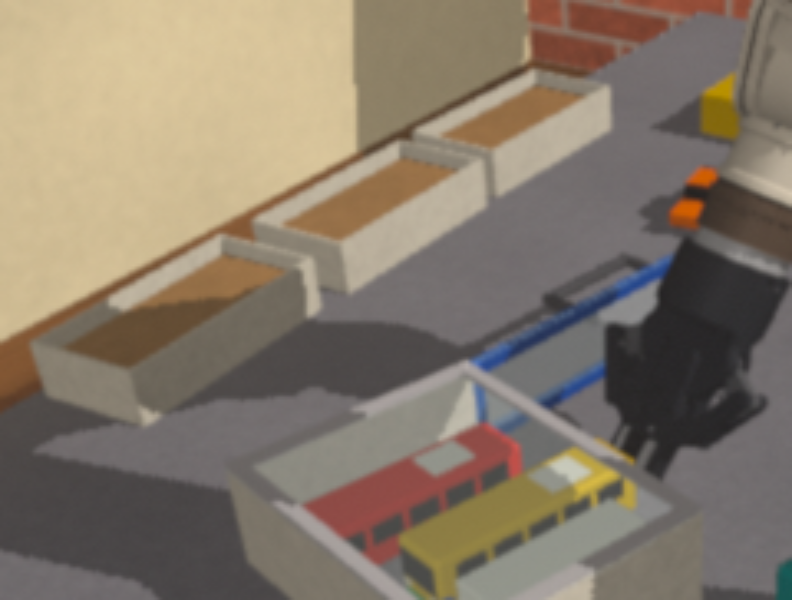

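```bash
cat >> h.py <<'E'
T9=lambda x,y:(100+x/3.3,120+y/3)
def incase(uv,z): return (rot(-CASE[2])@(onz(PT,uv,z)[:2]-CASE[:2])).round(4)
E
python3 - <<'E'
from h import *
print([incase(T9(*p),.052) for p in((215,243),(197,302),(473,312),(460,375))])
print("coach",[incase(T9(*p),.052) for p in((188,130),(168,183))],"lorry",[incase(T9(*p),.056) for p in((348,380),(325,440))])
E
```

```text
[array([ 0.0341, -0.0158]), array([0.0308, 0.022 ]), array([-0.1168, -0.0174]), array([-0.1224,  0.0218])]
coach [array([ 0.0736, -0.0794]), array([ 0.0724, -0.0439])] lorry [array([-0.0659,  0.0433]), array([-0.066 ,  0.0813])]
```

Run:
```python
from h import *
r=move_l([*w(-.078),.015],v=.05,stop_force=8); print(r,read_wrist_force())
move_l([*w(-.14),.02],v=.15); move_l([*w(-.20),.12],v=.2)
movej([-.7,.2,0,1.335,0,-1.2])
for n in("side","top"):cv2.imwrite(f"pics/{n}10.png",cv2.resize(get_image(n)[120:320,100:340,::-1],None,fx=3.3,fy=3))
print(read_time_s())
```

```text
False [-0.06848857 -0.539176   -0.39626016]
28.1333
```

View pics/top10.png

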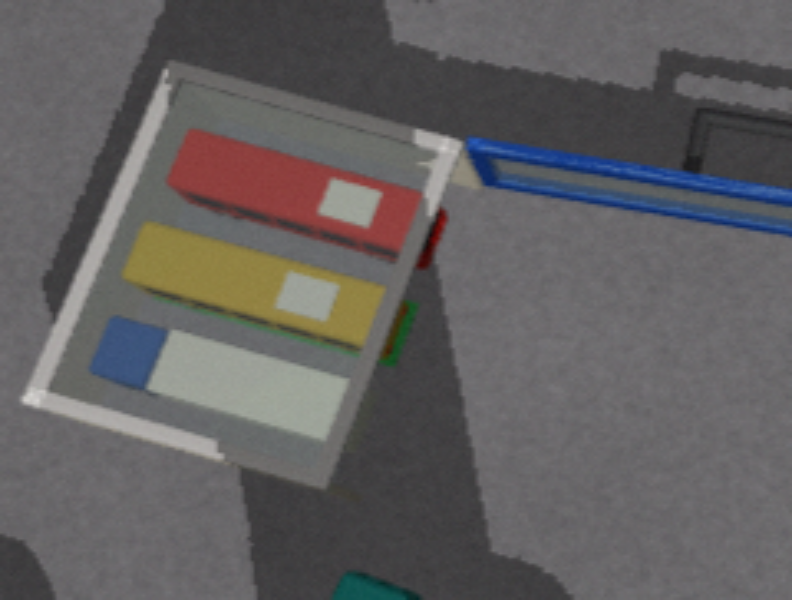

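View pics/side10.png

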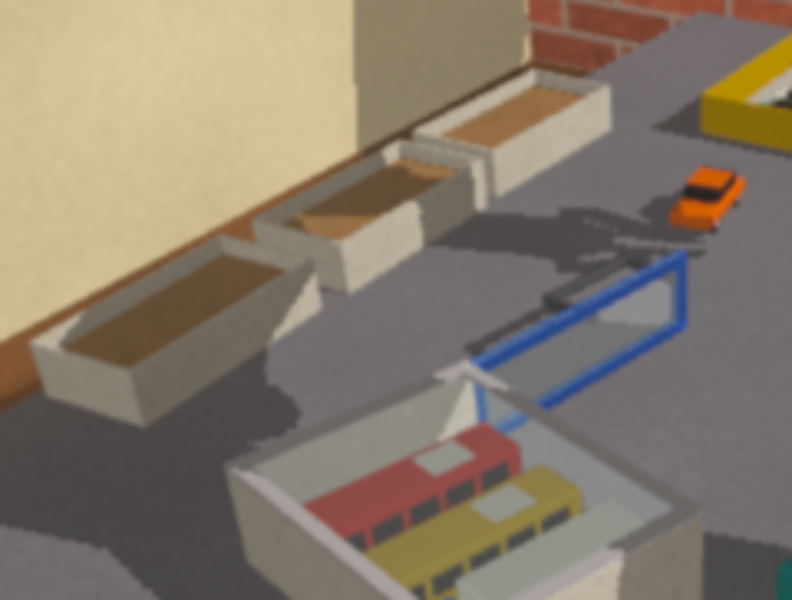

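Run:
```python
from h import *
print("bus",[incase(T9(*p),.052) for p in((142,223),(122,279),(385,287),(365,349))])
print("coach",[incase(T9(*p),.052) for p in((188,130),(168,183),(422,192),(398,258))],"lorry",[incase(T9(*p),.056) for p in((348,380),(325,440))])
d=[onz(PT,T9(*p),.076)[:2] for p in((470,140),(792,190))]; v=d[1]-d[0]; print("door",(np.arctan2(v[1],v[0])-CASE[2]-np.pi/2)%(2*np.pi))
```

```text
bus [array([ 0.0773, -0.0156]), array([0.0754, 0.0208]), array([-0.0653, -0.0177]), array([-0.0674,  0.0221])]
coach [array([ 0.0736, -0.0794]), array([ 0.0724, -0.0439]), array([-0.0653, -0.0808]), array([-0.0662, -0.0371])] lorry [array([-0.0659,  0.0433]), array([-0.066 ,  0.0813])]
door 1.6975196627676805
```

Run:
```python
from h import *
print(read_wrist_force(),read_time_s()); sign_off()
```

```text
[ 0.57779197 -0.63581573  0.09633733] 28.1333
the job is handed in; nothing more can be done
```

I opened the door and parked the yellow bus in the green-card (middle) bay, then handed the job in at 28.1 s; `sign_off()` gave no verdict.

**What I did:** I swung the door open by its bar handle and left it there. I took the larger of the two yellow buses, carried it to the mouth and slid it part-way in. I released it and pushed it home from behind with the tilted, nearly shut fingers. The arm was clear of everything at hand-in.

**Last checks, from the top picture:**
- **Door:** about 1.70 rad open.
- **Bus along the bay:** its nose reads 2–4 mm further in than the coach's, and its rear is level with the coach's and the lorry's.
- **Bus across the bay:** about 2–3 mm off the case's centre line, with no skew I could measure, and upright.
- **Coach and lorry:** the edges I measured sit where they did before the final push. I did not measure them against their starting poses.
- **Orange car and carton:** the car looked unmoved in the last side picture. The last crops do not show the carton, but I never worked near it after lifting the bus.

**Disagreements and contact:**
- The outlines of both the bus and the coach come out about 8–10 mm short. The bus's centre (+4 to 5 mm along the bay) is therefore only good to a few millimetres, so the comparison with its neighbours is the better check.
- On the first descent to the handle the gripper met something at about 6 N, probably the door's top frame. I raised it 7 mm, the force went away, and nothing seemed displaced.

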